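# Load the drill jig and show which bush to drill through

### The job

Set up the drilling jig using only the fingertips: push the pine block along the fence until its end is fully home against the end stop, then swing the red cam lever all the way round to clamp the block to the fence. Then point down at the brass drill bush, fingertips a centimetre or two above its centre and touching none of the bushes, so that the next person knows where to drill; hold still there for two seconds and finish still pointing. Do not lift the block, and leave the tape measure, the pliers and the blue marker alone.

Things in the scene. Friction and masses are not known exactly. Their poses are not given: they have to be found in the camera images.
- jig: Drilling jig, fixed to the bench: plywood base 130 x 205 x 12 mm with aluminium fence, end stop and bush bridge. Origin on the bench; x points from the operator to the fence, y along the fence to the stop, z up. Base: x -62..68, y -120..85 mm. Bridge: plate over the block's channel, x 8..65, y -32..78, z 54..64 mm, 4 mm above the block.
- jig_stop (a point): Centre of the end stop's face that the block meets (jig x = 25, y = 60 mm, 33 mm above the bench); the stop is an aluminium block 80 x 18 mm in plan, top at z = 54 mm, under the bridge's end. Axes as the jig's.
- jig_fence: Aluminium fence of the jig; same origin and axes as the jig. Its face that the block meets looks to -x at jig x = 45 mm, z 12..54 mm, y -118..60 mm. Behind the jig stand parts cabinets 0.43 m high, their fronts at about x = 0.70 m.
- workpiece: Loose pine block, 58 (x) x 110 (y) x 38 (z) mm, 0.12 kg, on the jig's base along the fence, 25 to 55 mm short of the stop, with a few mm of play between fence and cam. Origin at the centre of its underside, 12 mm above the bench; its top is at z = 50 mm. Its free end, to be pushed toward jig +y, sticks out past the bridge.
- jig_home (a point): Where the workpiece's origin lies when it is fully home (end on the stop, side on the fence), on the base's top; axes as the jig's.
- cam_lever (a joint): Angle of the red-handled cam lever on the jig's near side, axis upright. 0 = open, handle to jig -x; it turns counter-clockwise (from above) to a hard stop at 1.6 = clamped, handle to jig -y, beside the block. Its eccentric presses the block onto the fence late in the turn. It stays where left; 1 N at the grip moves it, up to about 8 N near the end.
- lever_pivot (a point): The lever's pivot axis at jig x = -35, y = 5 mm, at handle height (37.5 mm above the bench).
- lever_grip (a point): Middle of the lever's red grip, 60 mm from the pivot, 37.5 mm above the bench; the grip is a round bar of 16 mm diameter that reaches from 30 to 88 mm from the pivot.
- bush_brass: Brass (yellow metal) headed drill bush in the bridge, collar 22 mm across with an 8 mm bore. One of three, in a row along jig y, 30 mm apart, in any order. Origin on its axis at the collar's underside, 64 mm above the bench; z up; the collar's top is 7 mm above the origin.
- bush_steel: Bright steel drill bush of the same size; origin likewise.
- bush_black: Black drill bush of the same size; origin likewise.
- tape: Yellow and black tape measure, 43 x 98 x 66 mm, standing on the bench right of the jig; bystander. Origin at the centre of its underside.
- pliers: Red-handled pliers, 60 x 167 x 17 mm, lying on the bench near the jig's right front; bystander. Origin at the centre of the underside, long along y.
- marker: Blue marker, 17 x 119 x 17 mm, lying on the bench left of the jig; bystander. Origin at the centre of the underside, long along y. Farther left, beyond the bench, stands a tall grey wall pillar, its near right corner at about x = 0.395, y = 0.55 m: an arm that starts on the left must draw in before it swings past.

How it is judged:
On the way, in this order (a step that is already met when the one before it is completed fails the run):
1. the block is pushed home against the end stop while the lever is still open (y of workpiece in the frame of jig_home between -0.004 and 0.004 m and value of joint cam_lever below 0.7 rad), for 0.2 s.
2. the lever is swung fully round and clamps the block, home, against the fence (y of workpiece in the frame of jig_home between -0.004 and 0.004 m and x of workpiece in the frame of jig_home above -0.004 m and angle between the y axis of workpiece and the y axis of jig, either way round below 0.03 rad and value of joint cam_lever above 1.45 rad and contact force between workpiece and jig_fence above 3 N), for 0.2 s.
3. the tool point dwells just above the brass bush (all of step 2 and horizontal distance between the grasp point and bush_brass below 0.012 m and z of the grasp point in the frame of bush_brass between 0.028 and 0.062 m), for 1.5 s.
At the end, for the whole second after the job is handed in: Block within 4 mm of the stop and of the fence, parallel within 0.03 rad, pressed on the fence with over 3 N; lever past 1.45 rad; TCP within 12 mm horizontally of the brass bush's axis and 28 to 62 mm above its origin (fingertips 2 to 36 mm above the collar) (all of step 3 and linear speed of workpiece below 0.02 m/s); the robot touches nothing.
It fails at once if the arm or the gripper's body, not the fingers, pushes the block or the jig (contact force between the arm and workpiece above 2 N or contact force between the arm and jig above 2 N).
It fails at once if a bush is touched (contact force between any of the fingers, the arm and bush_brass above 0.3 N or contact force between any of the fingers, the arm and bush_steel above 0.3 N or contact force between any of the fingers, the arm and bush_black above 0.3 N).
It fails at once if the block is lifted or tipped (z of workpiece in the frame of jig_home above 0.008 m or angle between workpiece's own z axis and vertical above 0.15 rad).
It fails at once if a bystander is disturbed (distance of any of tape, marker, pliers from where it was at the start of the episode above 0.015 m).
It also fails if it takes over 58 s, if anything falls off the work surface, if the arm or the gripper's body presses on something with over 40 N, if the wrist force passes 120 N, or if a joint passes its speed limit or range.

### The arm

A 6-joint arm with a two-finger parallel gripper is mounted at the origin on a cart in front of the work surface, level with it; the furniture and walls round the work are solid. World frame = base frame: x ahead of the robot, y to its left, z up, the work surface at z = 0. Lengths are in m, angles in rad, forces in N, time in s.
With the tool pointing down it reaches from about 0.35 to 0.775 m from the base axis. Payload 5.5 kg.
Tool frame: the origin (TCP) lies between the finger pads, 19 mm behind the fingertips; this is the grasp point; z points along the fingers, y is the line along which they close (so a half turn about z gives the same grasp; the last joint's range is limited). The gripper opens to 85 mm and grips with 20 to 120 N. Pads are 22 mm wide; open, the fingers measure 114 mm over their backs; the gripper's body (76 mm by 85 mm) begins 54 mm behind the grasp point. The pads swing forward as they close: fully open they stand 13 mm farther back than shut.
Start: joints at [1.136, 0.313, 0.046, 1.304, 0, 1.431], TCP at [0.167, 0.55, 0.25] pointing down, gripper open.
Joint ranges: [-2.76, 2.76], [-0.86, 1.69], [-1.03, 1.26], [-2.2, 2.34], [-1.47, 1.5], [-3.14, 3.14]. Speed limits (rad/s): [2.57, 2.57, 3.14, 3.14, 3.14, 3.14].

### API

Orientations are given as a unit quaternion [w, x, y, z].
In Python, from workcell import env gives the robot as it stands.
- The arm moves only by the tool move_arm, never from a script. Its argument "targets" is a list of rows, each a list of 3 entries, a list of its own where there are three numbers: the shift along the tool's x, y, z in mm, then the turn, a rotation vector about the tool's x, y, z in units of 10 degrees (1.0 is 10 degrees), then the closure, from -1 (fully open) to 1 (shut). In form: [[[dx, dy, dz], [ax, ay, az], gripper], ...]. A call has 1 to 5 rows; each row is the pose to reach, as a shift and turn from the pose commanded when the call began, along the tool's axes at that moment; what a row does not reach only later rows make up. A row lasts 1/8 s, in which the tool goes at most 62.5 mm and 10.7 degrees, less where a joint would pass 70% of its speed; a pose out of reach is approached as far as the arm can. A call with a gripper value outside its range is refused whole. The fingers move at their own pace and stop on an object; "squeeze" is the grip in N (left out, the last holds). Time passes only in rows, so rows that repeat a pose let the fingers close. It gives the time, the measured TCP pose, the force, the opening and the grip force at its end, in the units of the state.
- env.get_state(): the state, without advancing time (a new reading comes with each control period).
- env.read_camera(name): name is "scene" or "top" or "wrist"; returns a dict with "pixels" (480x640x3 uint8, red, green, blue), "fovy" (degrees; the focal length in pixels is half the picture's height over the tangent of half this angle, whatever the lens; pixels are square), "cx", "cy" (the principal point, pixels), "dist_coeffs" ([k1, k2, p1, p2, k3] as OpenCV has them; the pictures are not rectified), "extrinsics" (4x4, takes a point from world to camera coordinates); the wrist camera has in their place "mount" (4x4, takes a point from camera to tool coordinates, whose origin is the TCP and whose axes are the flange's). Camera axes: x right, y up, looking along -z (the intrinsics and any distortion apply to the point x, -y, -z); pixel columns grow to the right and rows downward; lengths in m; the calibration is good to about 2 mm. A picture is of the moment at which its call begins: read the wrist's pose just before it. There is no depth.
- env.hand_in(): hands the job in; it is judged then, once.
Trained networks look in a picture, given as the dict that the camera call returned (one of the last four; its "shot" number tells which), for a name from the list of things; names that differ only in an ending like _2 or _b are one class to them, and where a whole thing is asked for, a point or a joint stands for the part that bears it (a point fixed in the world has none). Each returns a list of dicts, best first, with "confidence" (0 to 1); they miss things now and then, are a little off and sometimes report something else, mostly with a low value. They report only what shows in the picture. A call takes as long as a camera call.
- env.spot_in(thing, picture): "centre" ([x, y, z] in m, in world coordinates, good to about 4 mm: the middle of the surface that is visible of it).
- env.regions_of(thing, picture): "mask" (480x640 bool, what is visible of it).
- env.landmark_of(thing, picture): "centre" ([x, y, z] in m, in world coordinates, good to about 4 mm: a listed point, or the origin of a listed thing).
The state is a dict: "clock": time; "joint_pos": joint angles; "qvel": joint speeds; "tau": joint torques, N m; "tcp_pos": TCP position; "orientation": TCP orientation; "wrist_force": force on the tool from outside, world axes, zero at the start; "ft_torque": the same for the moment, N m; "finger_gap": finger opening in m; "grip_force": force on a finger pad.
Only numpy, scipy, OpenCV 4.12 (cv2) and the standard library are available. Lean on these libraries where they do the work, as an engineer would, in place of code of your own. Each camera call takes 0.05 s, during which the arm holds its last target. There are 200 camera calls.

## Working session

There is one attempt and no reset: what is moved stays moved. The work goes in short steps, Python scripts to look and compute and a tool call to move; the robot and the scene stay as the last step left them, time stands still between calls to the robot, and variables do not carry over. Pictures are saved under pics/ and viewed, at most 10 in all, crops included, and the job is handed in when it is done.

Besides the shell and the picture viewer there is one more tool, called as name([rows], argument=value, ...), one row to a line, values as JSON. move_arm: Moves the arm, as the interface text tells. Its arguments: {"type":"object","properties":{"targets":{"type":"array","items":{"type":"array"}},"squeeze":{"type":"number"}},"required":["targets"]}

```bash
mkdir -p pics
cat > h.py <<'E'
import numpy as np, cv2
from workcell import env
def save(p,n): cv2.imwrite('pics/'+n+'.png',p['pixels'][:,:,::-1])
def proj(p,P):
    P=np.atleast_2d(P); E=np.array(p['extrinsics']); c=P@E[:3,:3].T+E[:3,3]
    f=240/np.tan(np.radians(p['fovy'])/2); K=np.array([[f,0,p['cx']],[0,f,p['cy']],[0,0,1]])
    return cv2.projectPoints(c*[1,-1,-1],np.zeros(3),np.zeros(3),K,np.array(p['dist_coeffs'],float))[0][:,0]
E
python3 - <<'E'
from h import *
s=env.get_state(); print(s)
for cam in ['scene','top']:
    p=env.read_camera(cam); save(p,cam)
    for t in ['jig','jig_stop','jig_home','jig_fence','workpiece','lever_pivot','lever_grip','bush_brass','bush_steel','bush_black','tape','pliers','marker']:
        r=env.landmark_of(t,p)
        print(cam,t,[(np.round(q['centre'],4).tolist(),round(q['confidence'],2)) for q in r[:2]])
E
```

```text
{'clock': 0.0, 'joint_pos': array([1.13642131e+00, 3.13987184e-01, 4.49637647e-02, 1.30356851e+00,
       6.73547913e-06, 1.43120968e+00]), 'qvel': array([-2.25559431e-04,  1.81920489e-03, -5.81260048e-04, -6.13466190e-04,
       -6.01161376e-05, -9.09414867e-04]), 'tau': array([ 9.54989846e-04, -4.80623746e+01,  2.98534584e+01,  1.93364848e-02,
       -1.04776900e-04,  5.27689636e-06]), 'tcp_pos': array([0.16685876, 0.54976494, 0.24911012]), 'orientation': array([-2.57359842e-04,  1.46861017e-01,  9.89156730e-01, -8.60131010e-04]), 'wrist_force': array([-0.13458901, -0.56648329,  0.87688007]), 'ft_torque': array([ 0.02970176, -0.04264358, -0.03818072]), 'grip_force': 0.0, 'finger_gap': 0.08546588834893164}
scene jig [([0.5499, -0.0289, -0.0009], 0.67)]
scene jig_stop [([0.5803, 0.0282, 0.0316], 0.82), ([0.5787, 0.0128, 0.0675], 0.56)]
scene jig_home [([0.5639, -0.0213, 0.0136], 0.8)]
scene jig_fence [([0.5647, -0.0212, 0.0117], 0.49), ([0.5124, -0.2699, -0.0016], 0.48)]
scene workpiece [([0.5548, -0.053, 0.0107], 0.87), ([0.5659, -0.0205, 0.0139], 0.59)]
scene lever_pivot [([0.5098,
[... 624 characters left out ...]
0346, 0.034], 0.63)]
top jig_home [([0.5616, -0.0231, 0.0141], 0.97), ([0.5754, 0.014, 0.0616], 0.51)]
top jig_fence [([0.5151, -0.0159, 0.0387], 0.43)]
top workpiece [([0.5569, -0.0512, 0.0113], 0.95)]
top lever_pivot [([0.5116, -0.017, 0.0359], 0.68)]
top lever_grip [([0.4481, -0.0263, 0.0335], 0.92)]
top bush_brass [([0.5791, -0.0173, 0.0616], 0.53)]
top bush_steel [([0.569, -0.0404, 0.0672], 0.52)]
top bush_black [([0.5727, 0.0158, 0.0613], 0.47)]
top tape [([0.5151, -0.2669, -0.0015], 0.63), ([0.3952, -0.266, -0.0055], 0.23)]
top pliers [([0.3965, -0.2645, -0.003], 0.75), ([0.5605, -0.0204, 0.0112], 0.47)]
top marker [([0.5061, 0.1371, -0.0023], 0.66), ([0.5815, -0.0135, 0.0647], 0.42)]
```

Run:
```python
from h import *
from scipy.optimize import least_squares
L={'jig':(0,0),'jig_stop':(25,60),'jig_home':(16,5),'lever_pivot':(-35,5),'lever_grip':(-95,5)}
W={'jig':[(549.9,-28.9),(545.6,-29.3)],'jig_stop':[(580.3,28.2),(580,34.6)],'jig_home':[(563.9,-21.3),(561.6,-23.1)],'lever_pivot':[(509.8,-19.4),(511.6,-17)],'lever_grip':[(450.8,-25.7),(448.1,-26.3)]}
a=np.array([L[k] for k in L for _ in W[k]],float); b=np.array([w for k in L for w in W[k]])
T=lambda v,a:a@np.array([[np.cos(v[2]),np.sin(v[2])],[-np.sin(v[2]),np.cos(v[2])]])+v[:2]
v=least_squares(lambda v:(T(v,a)-b).ravel(),[548,-29,0],loss='soft_l1').x
print(v,(T(v,a)-b).round(1).tolist())
p=env.read_camera('top'); im=p['pixels'][:,:,::-1].copy()
def box(x0,x1,y0,y1,z,c):
    q=T(v,np.array([(x0,y0),(x1,y0),(x1,y1),(x0,y1)],float)); q=np.c_[q,np.full(4,z)]/1000
    cv2.polylines(im,[np.round(proj(p,q)*16).astype(np.int32)],True,c,1,cv2.LINE_AA,4)
box(-62,68,-120,85,12,(0,255,0)); box(8,65,-32,78,64,(255,0,255))
for n,c in [('workpiece',(255,255,0))]:
    pass
u=proj(p,np.array([[.55,-.03,.03]]))[0]; print(u)
for q in [[.55,0,0],[.45,0,0],[.55,-.1,0]]: print(q,proj(p,np.array([q])))
x,y=np.clip((u-[130,110]).astype(int),0,None); c=im[y:y+220,x:x+260]
print(x,y); cv2.imwrite('pics/c1.png',cv2.resize(c,None,fx=2.7,fy=2.7,interpolation=cv2.INTER_CUBIC))
```

```text
[ 5.46586162e+02 -2.83395361e+01  9.38760133e-03] [[-3.3, 0.6], [1.0, 1.0], [-9.3, 3.7], [-9.0, -2.7], [-1.4, -1.9], [0.9, -0.1], [1.7, -4.3], [-0.1, -6.7], [0.7, 1.5], [3.4, 2.1]]
[297.96413881 212.1993897 ]
[0.55, 0, 0] [[284.4839835  213.55491466]]
[0.45, 0, 0] [[282.90135701 262.10507325]]
[0.55, -0.1, 0] [[332.99779606 214.77759043]]
167 102
```

View pics/scene.png

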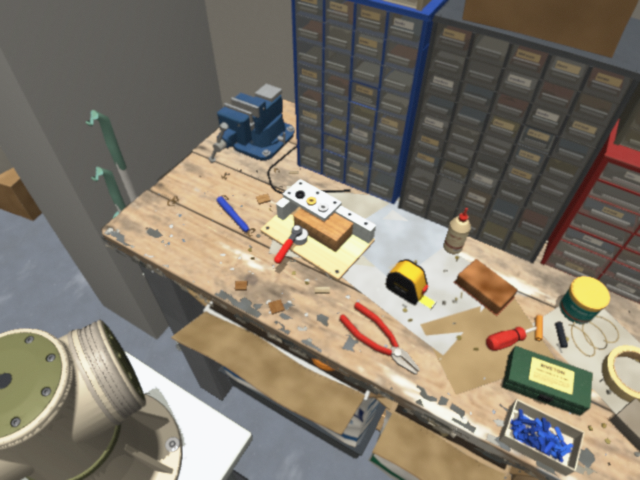

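View pics/c1.png

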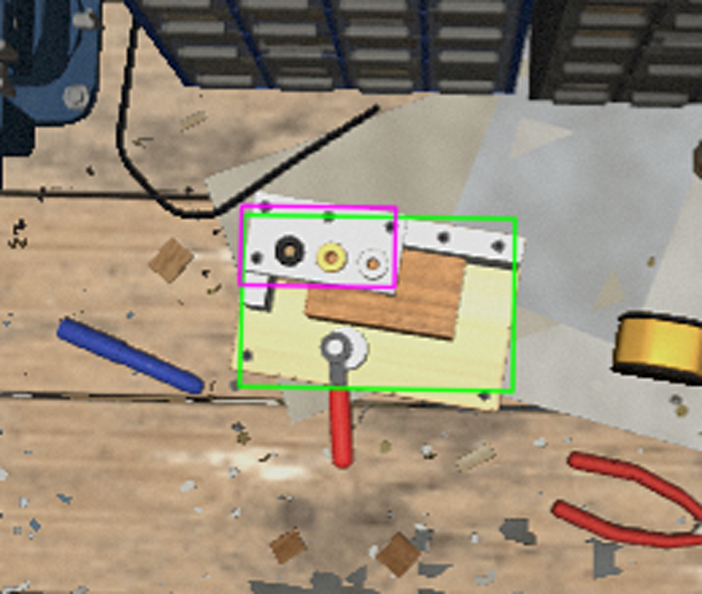

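Top crop shows the jig yawed about -8°. From left to right the bushes are black (290,250), brass (331,257) and steel (372,264). The lever handle points toward the operator. I'll refit using the corners I can see.

Run:
```python
from h import *
from scipy.optimize import least_squares
p=env.read_camera('top')
J=np.array([(-62,85,12),(-62,-120,12),(8,78,64),(8,-32,64),(65,78,64)],float)
px=np.array([(235,370),(497,410),(245,273),(396,293),(257,194)])/2.7+[167,102]
def T(v,a):
    c,s=np.cos(v[2]),np.sin(v[2]); a=np.atleast_2d(a)
    return np.c_[v[0]+c*a[:,0]-s*a[:,1],v[1]+s*a[:,0]+c*a[:,1],a[:,2]]/1000
v=least_squares(lambda v:(proj(p,T(v,J))-px).ravel(),[548,-29,-.14],x_scale=[1,1,.01]).x
print(v,(proj(p,T(v,J))-px).round(1).tolist())
def inv(c,z):
    t=np.array(c)/2.7+[167,102]
    w=least_squares(lambda w:(proj(p,np.array([[w[0],w[1],z/1000]]))[0]-t),[.55,0]).x*1000-v[:2]
    c_,s=np.cos(v[2]),np.sin(v[2]); return (np.array([c_*w[0]+s*w[1],-s*w[0]+c_*w[1]])).round(1),(w+v[:2]).round(1)
for n,c,z in [('black',(290,250),71),('brass',(331,257),71),('steel',(372,264),71),('blockBR',(455,340),50),('blockTR',(465,258),50),('blockBL',(306,316),50),('leverend',(343,466),37),('pivot',(336,348),50),('fence end',(523,238),54)]: print(n,inv(c,z))
for n,a in [('stop',(25,60,33)),('home',(16,5,12)),('pivot',(-35,5,37.5)),('grip',(-95,5,37.5))]: print(n,T(v,np.array(a,float)))
```

```text
[ 5.45539415e+02 -3.02547660e+01 -1.20502283e-01] [[-1.3, 0.4], [1.7, 0.5], [-0.4, -0.6], [0.2, 0.2], [-0.3, -0.4]]
black (array([26.8, 46.7]), array([577.8,  12.9]))
brass (array([26.1, 17.3]), array([573.5, -16.2]))
steel (array([ 25.4, -12.1]), array([569.3, -45.3]))
blockBR (array([-17.5, -77.8]), array([ 518.9, -105.3]))
blockTR (array([ 42.3, -76.2]), array([ 578.3, -111. ]))
blockBL (array([-16.,  31.]), array([533.4,   2.4]))
leverend (array([-119.1,  -10.7]), array([426.1, -26.6]))
pivot (array([-35.7,   6.1]), array([510.9, -20. ]))
fence end (array([  62. , -115.3]), array([ 593.2, -152.1]))
stop [[0.57757078 0.02630487 0.033     ]]
home [[ 0.56202444 -0.0272144   0.012     ]]
pivot [[ 0.51139428 -0.02108364  0.0375    ]]
grip [[ 0.45182937 -0.01387099  0.0375    ]]
```

move_arm([
  [[-44, -41, 0], [0, 0, 1], 1],
  [[-88, -82, 0], [0, 0, 2], 1],
  [[-132, -123, 0], [0, 0, 3], 1],
  [[-176, -164, 0], [0, 0, 4], 1],
  [[-220, -205, 0], [0, 0, 5], 1],
], squeeze=40)

```text
clock: 2.12
tcp_pos: [0.3187, 0.2886, 0.2503]
orientation: [0.0, 0.553, 0.833, 0.001]
wrist_force: [0.8, -0.4, 0.1]
finger_gap: -0.0002
grip_force: 0.0
```

```bash
cat >> h.py <<'E'
from scipy.spatial.transform import Rotation as R
YAW=-.135; O=np.array([.5455,-.0303])
def j2w(x,y,z): c,s=np.cos(YAW),np.sin(YAW); return np.array([O[0]+(c*x-s*y)/1e3,O[1]+(s*x+c*y)/1e3,z/1e3])
def st():
    s=env.get_state(); q=s['orientation']; r=R.from_quat([q[1],q[2],q[3],q[0]]); return s,r
def rel(*pts):
    "tool-frame shifts (mm) to world points, and turn (10deg) to tool x = jig +y, z down"
    s,r=st(); ax=np.array([-np.sin(YAW),np.cos(YAW),0]); z=np.array([0,0,-1.])
    want=R.from_matrix(np.c_[ax,np.cross(z,ax),z]); t=(r.inv()*want).as_rotvec(degrees=True)/10
    w=s['tcp_pos']*1e3-np.r_[O,0]*1e3; c,sn=np.cos(YAW),np.sin(YAW)
    print('t',round(s['clock'],2),'tcp',s['tcp_pos'].round(4),'jig',(c*w[0]+sn*w[1]).round(1),(-sn*w[0]+c*w[1]).round(1),'F',s['wrist_force'].round(1),'turn',t.round(2))
    for P in pts: print((r.inv().apply(P-s['tcp_pos'])*1e3).round(1))
E
python3 -c "
from h import *
rel(np.array([.42,0,.2]),j2w(14,-105,150),j2w(14,-105,46))"
```

```text
t 2.12 tcp [0.3187 0.2886 0.2503] jig -267.6 285.5 F [ 0.8 -0.4  0.1] turn [ 0.01 -0.    3.05]
[-305.3  -18.6   50.2]
[-479.4   44.   100.3]
[-479.4   43.8  204.3]
```

move_arm([
  [[-61, -4, 10], [0, 0, 0.8], 1],
  [[-122, -8, 20], [0, 0, 1.6], 1],
  [[-183, -12, 30], [0, 0, 2.4], 1],
  [[-244, -16, 40], [0, 0, 3.05], 1],
  [[-300, -18, 50], [0, 0, 3.05], 1],
])

```text
clock: 2.75
tcp_pos: [0.4198, 0.005, 0.2001]
orientation: [0.001, 0.752, 0.659, 0.001]
wrist_force: [1.6, -0.6, 0.3]
finger_gap: -0.0005
grip_force: 0.0
```

```bash
python3 -c "
from h import *
rel(j2w(14,-105,130),j2w(14,-105,46))"
```

```text
t 2.75 tcp [0.4198 0.005  0.2001] jig -129.3 18.1 F [ 1.6 -0.6  0.3] turn [ 0.01 -0.    0.02]
[-123.7  142.7   70.3]
[-123.7  142.6  154.3]
```

move_arm([
  [[-40, 45, 10], [0, 0, 0], 1],
  [[-80, 90, 30], [0, 0, 0], 1],
  [[-123, 143, 60], [0, 0, 0], 1],
  [[-123, 143, 110], [0, 0, 0], 1],
  [[-123, 143, 130], [0, 0, 0], 1],
])

```text
clock: 3.38
tcp_pos: [0.544, -0.1338, 0.0664]
orientation: [-0.002, 0.752, 0.659, -0.001]
wrist_force: [0.1, 0.5, -0.7]
finger_gap: 0.0001
grip_force: 0.0
```

Run:
```python
from h import *
rel(j2w(14,-105,46),j2w(14,-88,46))
p=env.read_camera('scene'); u=proj(p,np.array([[.55,-.07,.05]]))[0]; x,y=(u-[90,75]).astype(int)
print(x,y); cv2.imwrite('pics/c2.png',cv2.resize(p['pixels'][y:y+150,x:x+180,::-1],None,fx=4,fy=4,interpolation=cv2.INTER_CUBIC))
```

```text
t 3.38 tcp [ 0.544  -0.1338  0.0664] jig 12.5 -102.8 F [ 0.1  0.5 -0.7] turn [-0.03 -0.01  0.02]
[-2.2  1.6 20.4]
[14.8  1.7 20.4]
238 150
```

View pics/c2.png

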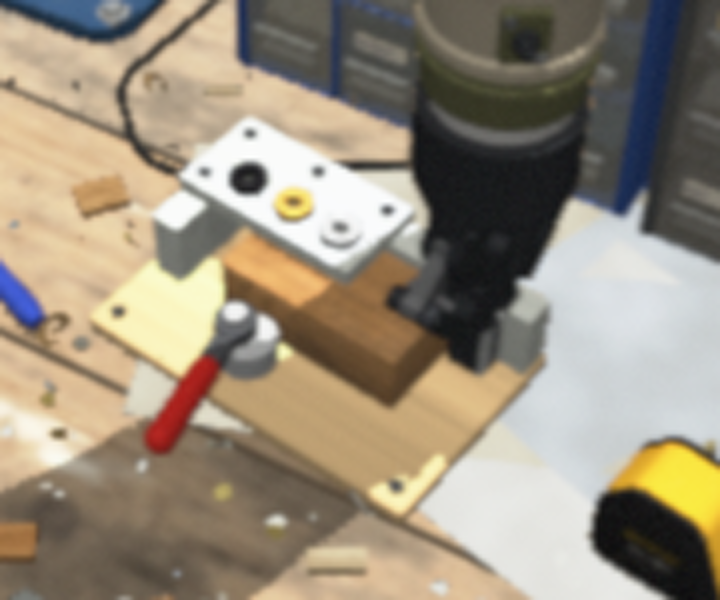

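The scene crop shows the closed fingertips just behind the block's free end, at about (470,340) in the crop. They clear the fence. Next I descend and start pushing.

move_arm([
  [[-2, 1, 20], [0, 0, 0], 1],
  [[-2, 1, 20], [0, 0, 0], 1],
  [[8, 1, 20], [0, 0, 0], 1],
  [[16, 1, 20], [0, 0, 0], 1],
  [[24, 1, 20], [0, 0, 0], 1],
])

```text
clock: 4.05
tcp_pos: [0.55, -0.109, 0.051]
orientation: [0.001, 0.751, 0.66, 0.0]
wrist_force: [-0.1, -1.4, 1.2]
finger_gap: 0.0004
grip_force: 0.5
```

```bash
python3 -c "
from h import *
rel(j2w(14,-61,46))"
```

```text
t 4.05 tcp [ 0.55  -0.109  0.051] jig 15.0 -77.4 F [-0.1 -1.4  1.2] turn [0.01 0.   0.04]
[16.4 -0.9  5. ]
```

move_arm([
  [[4, 0, 3], [0, 0, 0], 1],
  [[7, 0, 3], [0, 0, 0], 1],
  [[10, 0, 3], [0, 0, 0], 1],
  [[12, 0, 3], [0, 0, 0], 1],
  [[12, 0, 3], [0, 0, 0], 1],
])

```text
clock: 4.68
tcp_pos: [0.5507, -0.0974, 0.0468]
orientation: [-0.0, 0.751, 0.66, 0.0]
wrist_force: [0.0, 0.8, 0.4]
finger_gap: -0.0001
grip_force: 0.0
```

```bash
python3 -c "
from h import *
rel(j2w(14,-61,46))"
```

```text
t 4.67 tcp [ 0.5507 -0.0974  0.0468] jig 14.2 -65.8 F [0.  0.8 0.4] turn [-0.   -0.    0.04]
[ 4.8 -0.2  0.8]
```

move_arm([
  [[2, 0, 0], [0, 0, 0], 1],
  [[4, 0, 0], [0, 0, 0], 1],
  [[5, 0, 0], [0, 0, 0], 1],
  [[6, 0, 0], [0, 0, 0], 1],
  [[6, 0, 0], [0, 0, 0], 1],
])

```text
clock: 5.3
tcp_pos: [0.5516, -0.0915, 0.047]
orientation: [-0.0, 0.751, 0.66, 0.0]
wrist_force: [-0.4, 0.5, -0.4]
finger_gap: -0.0
grip_force: 0.0
```

Run:
```python
from h import *
rel()
p=env.read_camera('scene'); save(p,'s3')
for t in ['workpiece','jig_home']: print([(q['centre'].round(4),q['confidence']) if hasattr(q['centre'],'round') else q for q in env.landmark_of(t,p)[:1]])
```

```text
t 5.3 tcp [ 0.5516 -0.0915  0.047 ] jig 14.3 -59.8 F [-0.4  0.5 -0.4] turn [ 0.   -0.    0.04]
[{'centre': [0.5604, -0.0263, 0.0088], 'confidence': 0.78}]
[{'centre': [0.5638, -0.021, 0.013], 'confidence': 0.6}]
```

move_arm([
  [[2, 0, 0], [0, 0, 0], 1],
  [[3, 0, 0], [0, 0, 0], 1],
  [[4, 0, 0], [0, 0, 0], 1],
  [[5, 0, 0], [0, 0, 0], 1],
  [[5, 0, 0], [0, 0, 0], 1],
])

```text
clock: 6.08
tcp_pos: [0.5517, -0.0888, 0.0471]
orientation: [0.001, 0.752, 0.659, -0.002]
wrist_force: [-2.0, -7.9, 1.0]
finger_gap: 0.0003
grip_force: 4.4
```

Run:
```python
from h import *
rel()
```

```text
t 6.08 tcp [ 0.5517 -0.0888  0.0471] jig 14.0 -57.1 F [-2.  -7.9  1. ] turn [-0.    0.03  0.03]
```

move_arm([
  [[2, 0, 0], [0, 0, 0], 1],
  [[2, 0, 0], [0, 0, 0], 1],
  [[-20, 0, 0], [0, 0, 0], 1],
  [[-20, 0, -50], [0, 0, 0], 1],
  [[-20, 0, -90], [0, 0, 0], 1],
])

```text
clock: 6.7
tcp_pos: [0.5496, -0.1066, 0.1381]
orientation: [-0.0, 0.751, 0.66, 0.0]
wrist_force: [0.7, 0.7, -0.1]
finger_gap: -0.0002
grip_force: 0.0
```

Run:
```python
from h import *
rel(j2w(-101,25,137),j2w(-101,25,46))
```

```text
t 6.7 tcp [ 0.5496 -0.1066  0.1381] jig 14.3 -75.0 F [ 0.7  0.7 -0.1] turn [-0.   -0.01  0.03]
[ 100.7 -114.8    1.2]
[ 100.6 -114.8   92.2]
```

move_arm([
  [[0, -58, 0], [0, 0, 0], 1],
  [[35, -115, 0], [0, 0, 0], 1],
  [[80, -115, 0], [0, 0, 0], 1],
  [[101, -115, 0], [0, 0, 0], 1],
  [[101, -115, 20], [0, 0, 0], 1],
])

```text
clock: 7.32
tcp_pos: [0.4499, 0.01, 0.1182]
orientation: [0.001, 0.75, 0.661, 0.002]
wrist_force: [-0.3, -0.4, -1.4]
finger_gap: 0.0
grip_force: 0.0
```

Run:
```python
from h import *
p=env.read_camera('top'); im=p['pixels'][:,:,::-1].copy()
for t in ['workpiece','jig_home','lever_grip','lever_pivot']: print(t,[(np.round(q['centre'],4),q['confidence']) for q in env.landmark_of(t,p)[:1]])
x,y=207,152
cv2.imwrite('pics/c3.png',cv2.resize(im[y:y+150,x:x+180],None,fx=4,fy=4,interpolation=cv2.INTER_CUBIC))
rel()
```

```text
workpiece [(array([ 0.557 , -0.0255,  0.0129]), 0.75)]
jig_home [(array([ 0.5617, -0.0231,  0.0153]), 0.68)]
lever_grip [(array([ 0.4479, -0.0256,  0.0394]), 0.84)]
lever_pivot [(array([ 0.5157, -0.0181,  0.0388]), 0.75)]
t 7.58 tcp [0.4487 0.0084 0.1174] jig -101.1 25.3 F [0.3 1.4 0.6] turn [ 0.   -0.    0.03]
```

View pics/c3.png

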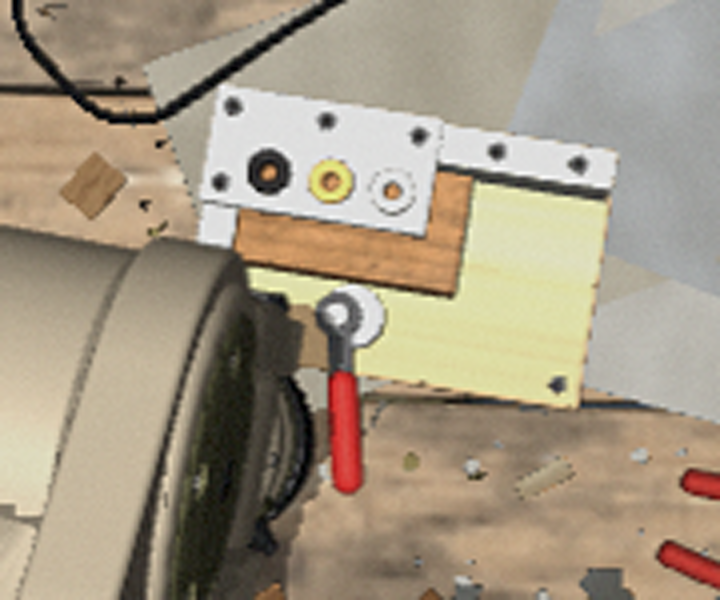

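Top crop shows the block's end on the stop at about (237,235), with the lever still open (pivot 340,313, grip end 347,490). The gripper is left of the lever on the correct side. I'll descend and plan the arc.

move_arm([
  [[0, 0, 40], [0, 0, 0], 1],
  [[0, 0, 72], [0, 0, 0], 1],
  [[0, 0, 72], [0, 0, 0], 1],
])

```text
clock: 7.95
tcp_pos: [0.447, 0.0084, 0.0438]
orientation: [-0.002, 0.751, 0.66, -0.001]
wrist_force: [0.6, -0.2, -0.6]
finger_gap: -0.0002
grip_force: 0.0
```

```bash
cat > arc.py <<'E'
from h import *
pts=[]
for th in np.arange(.1,1.71,.1):
    f=np.pi+th; u=np.array([np.cos(f),np.sin(f)]); t=np.array([-u[1],u[0]])
    h=14.5*abs(t[0])+11*abs(t[1]) if True else 0
    c=np.array([-35,5])+62*u-(8+h)*t; pts.append(j2w(*c,46)); print(round(th,1),c.round(0))
rel(*pts)
E
python3 arc.py
```

```text
0.1 [-99.  19.]
0.2 [-100.   14.]
0.3 [-101.    8.]
0.4 [-101.    3.]
0.5 [-101.   -3.]
0.6 [-100.   -9.]
0.7 [-99. -15.]
0.8 [-97. -21.]
0.9 [-94. -27.]
1.0 [-90. -33.]
1.1 [-86. -39.]
1.2 [-81. -44.]
1.3 [-76. -48.]
1.4 [-69. -52.]
1.5 [-63. -55.]
1.6 [-56. -58.]
1.7 [-51. -60.]
t 7.95 tcp [0.447  0.0084 0.0438] jig -102.9 25.0 F [ 0.6 -0.2 -0.6] turn [-0.02 -0.    0.03]
[-6.   4.1 -2.3]
[-11.1   2.7  -2.3]
[-16.6   1.8  -2.3]
[-22.3   1.4  -2.3]
[-28.2   1.5  -2.3]
[-34.2   2.2  -2.3]
[-40.3   3.6  -2.3]
[-46.4   5.7  -2.3]
[-52.4   8.5  -2.3]
[-58.1  12.   -2.3]
[-63.6  16.3  -2.3]
[-68.7  21.3  -2.4]
[-73.3  26.9  -2.4]
[-77.2  33.1  -2.4]
[-80.4  39.9  -2.4]
[-82.9  46.4  -2.5]
[-84.9  51.8  -2.5]
```

move_arm([
  [[-11, 3, 0], [0, 0, 0], 1],
  [[-22, 1, 0], [0, 0, 0], 1],
  [[-34, 2, 0], [0, 0, 0], 1],
  [[-46, 6, 0], [0, 0, 0], 1],
  [[-58, 12, 0], [0, 0, 0], 1],
])

```text
clock: 8.57
tcp_pos: [0.4531, -0.0516, 0.0452]
orientation: [-0.0, 0.751, 0.66, 0.0]
wrist_force: [-0.9, 2.1, 0.1]
finger_gap: -0.0002
grip_force: 0.8
```

```bash
python3 arc.py | tail -9
```

```text
[ 6.3 -5.4 -0.8]
[ 0.5 -1.8 -0.8]
[-5.   2.4 -0.8]
[-10.    7.4  -0.8]
[-14.6  13.   -0.8]
[-18.6  19.2  -0.8]
[-21.8  26.   -0.8]
[-24.3  32.5  -0.8]
[-26.2  37.9  -0.8]
```

move_arm([
  [[-5, 3, 0], [0, 0, 0], 1],
  [[-10, 8, 0], [0, 0, 0], 1],
  [[-15, 14, 0], [0, 0, 0], 1],
  [[-19, 20, 0], [0, 0, 0], 1],
  [[-22, 27, 0], [0, 0, 0], 1],
])

```text
clock: 9.2
tcp_pos: [0.4761, -0.0753, 0.0445]
orientation: [-0.001, 0.751, 0.66, -0.0]
wrist_force: [-3.4, 4.9, 2.4]
finger_gap: -0.0002
grip_force: 2.6
```

```bash
python3 arc.py | tail -4;python3 -c "
from h import *
rel()"
```

```text
[ 2.  -6.6 -1.4]
[-1.2  0.2 -1.5]
[-3.7  6.7 -1.5]
[-5.7 12.1 -1.5]
t 9.2 tcp [ 0.4761 -0.0753  0.0445] jig -62.7 -54.0 F [-3.4  4.9  2.4] turn [-0.02 -0.01  0.04]
```

move_arm([
  [[-2, 4, -1], [0, 0, 0], 1],
  [[-3, 8, -1], [0, 0, 0], 1],
  [[-3, 11, -1], [0, 0, 0], 1],
  [[-3, 14, -1], [0, 0, 0], 1],
  [[-3, 14, -1], [0, 0, 0], 1],
])

```text
clock: 9.82
tcp_pos: [0.4848, -0.0794, 0.0448]
orientation: [-0.004, 0.751, 0.66, -0.004]
wrist_force: [-14.0, 2.6, 10.4]
finger_gap: 0.0001
grip_force: 7.8
```

```bash
python3 -c "
from h import *
rel()"
```

```text
t 9.82 tcp [ 0.4848 -0.0794  0.0448] jig -53.6 -56.8 F [-14.    2.6  10.4] turn [-0.07 -0.    0.04]
```

move_arm([
  [[0, 3, 0], [0, 0, 0], 1],
  [[0, 5, 0], [0, 0, 0], 1],
  [[0, 5, 0], [0, 0, 0], 1],
])

```text
clock: 10.2
tcp_pos: [0.4853, -0.0794, 0.0446]
orientation: [-0.007, 0.751, 0.66, -0.007]
wrist_force: [-26.7, 2.5, 21.6]
finger_gap: -0.0003
grip_force: 13.9
```

```bash
python3 -c "
from h import *
rel()"
```

```text
t 10.2 tcp [ 0.4853 -0.0794  0.0446] jig -53.1 -56.8 F [-26.7   2.5  21.6] turn [-0.11  0.    0.03]
```

move_arm([
  [[0, -8, 0], [0, 0, 0], 1],
  [[0, -30, 0], [0, 0, 0], 1],
  [[0, -30, -50], [0, 0, 0], 1],
  [[0, -30, -100], [0, 0, 0], 1],
  [[0, -30, -100], [0, 0, 0], 1],
])

```text
clock: 10.82
tcp_pos: [0.4696, -0.0791, 0.1503]
orientation: [0.005, 0.751, 0.66, 0.002]
wrist_force: [0.7, -0.0, -0.2]
finger_gap: 0.0
grip_force: 0.0
```

Run:
```python
from h import *
for cam in ['top','scene']:
    p=env.read_camera(cam); im=p['pixels'][:,:,::-1].copy()
    for t in ['workpiece','jig_home','lever_grip','lever_pivot','bush_brass','bush_steel','bush_black']: print(t,[(np.round(q['centre'],4),round(q['confidence'],2)) for q in env.landmark_of(t,p)[:2]])
    if cam=='top':
        x,y=207,152
        cv2.imwrite('pics/c4.png',cv2.resize(im[y:y+150,x:x+180],None,fx=4,fy=4,interpolation=cv2.INTER_CUBIC))
    else:
        u=proj(p,np.array([[.55,-.03,.05]]))[0]; x,y=(u-[90,75]).astype(int); print(x,y)
        cv2.imwrite('pics/c5.png',cv2.resize(im[y:y+150,x:x+180],None,fx=4,fy=4,interpolation=cv2.INTER_CUBIC))
rel(j2w(-40,-60,170))
```

```text
workpiece []
jig_home []
lever_grip []
lever_pivot []
bush_brass []
bush_steel []
bush_black []
workpiece [(array([ 0.5041, -0.0789,  0.0361]), 0.59)]
jig_home [(array([ 0.5643, -0.0199,  0.013 ]), 0.78)]
lever_grip [(array([ 0.5056, -0.0783,  0.0389]), 0.98), (array([ 0.3916, -0.2652,  0.0008]), 0.39)]
lever_pivot [(array([ 0.5125, -0.0209,  0.0359]), 0.81)]
bush_brass []
bush_steel [(array([ 0.5696, -0.0479,  0.0654]), 0.55)]
bush_black []
221 142
t 11.62 tcp [ 0.4657 -0.0775  0.146 ] jig -72.7 -57.5 F [-0.4  0.1  0.3] turn [ 0.   -0.    0.03]
[ -2.7  32.7 -24. ]
```

View pics/c4.png

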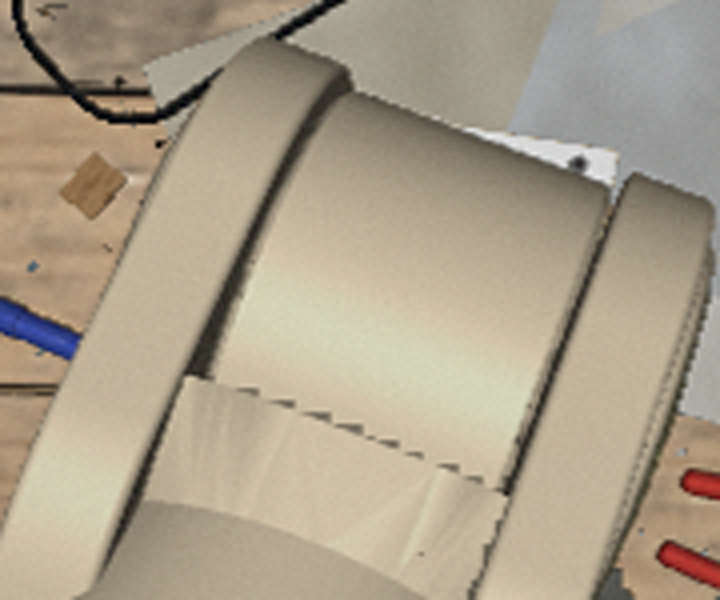

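View pics/c5.png

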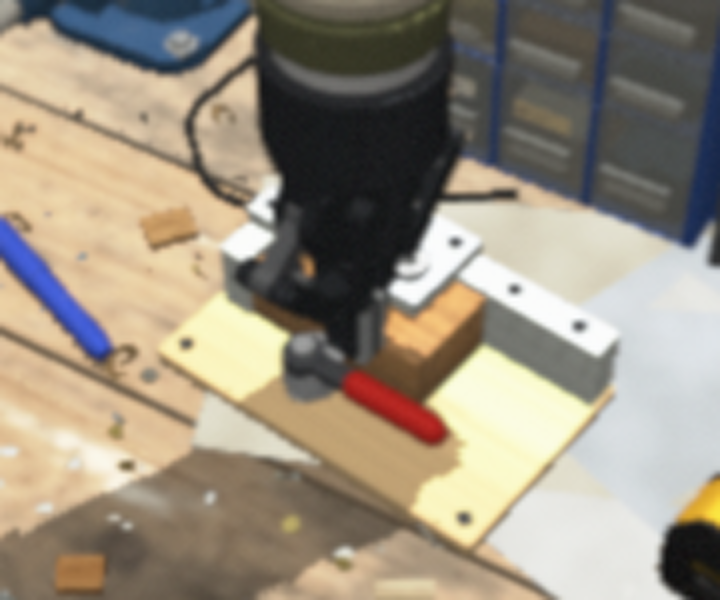

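The scene crop shows the lever lying along jig -y beside the block, fully clamped. Next I locate the brass bush more precisely from the two earlier pixel sightings.

Run:
```python
from h import *
from scipy.optimize import least_squares
for cam,t in [('top',(289.7,197.2)),('scene',(311.5,200.75))]:
    p=env.read_camera(cam)
    print(cam,least_squares(lambda w:proj(p,np.array([[w[0],w[1],.071]]))[0]-t,[.57,0]).x)
rel(np.array([.574,-.016,.17]),np.array([.574,-.016,.109]))
```

```text
top [ 0.57350393 -0.01645435]
scene [ 0.57327638 -0.0167329 ]
t 11.72 tcp [ 0.4657 -0.0775  0.146 ] jig -72.7 -57.5 F [-0.2 -0.3  0.2] turn [ 0.   -0.    0.03]
[ 75.   99.4 -24. ]
[74.9 99.4 37. ]
```

move_arm([
  [[0, 0, -24], [0, 0, 0], 1],
  [[37, 50, -24], [0, 0, 0], 1],
  [[74, 99, -24], [0, 0, 0], 1],
  [[74, 99, 5], [0, 0, 0], 1],
  [[74, 99, 36], [0, 0, 0], 1],
])

```text
clock: 12.35
tcp_pos: [0.5746, -0.0163, 0.1094]
orientation: [0.0, 0.751, 0.661, 0.0]
wrist_force: [-0.0, -0.0, -0.8]
finger_gap: -0.0002
grip_force: 0.0
```

Run:
```python
from h import *
rel(np.array([.5734,-.0166,.109]))
p=env.read_camera('scene'); im=p['pixels'][:,:,::-1].copy()
for t in ['workpiece','jig_home','lever_grip','bush_brass']: print(t,[(np.round(q['centre'],4),round(q['confidence'],2)) for q in env.landmark_of(t,p)[:1]])
u=proj(p,np.array([[.55,-.03,.05]]))[0]; x,y=(u-[90,75]).astype(int)
cv2.imwrite('pics/c6.png',cv2.resize(im[y:y+150,x:x+180],None,fx=4,fy=4,interpolation=cv2.INTER_CUBIC))
```

```text
t 12.35 tcp [ 0.5746 -0.0163  0.1094] jig 26.9 17.8 F [-0.  -0.  -0.8] turn [ 0.01 -0.    0.04]
[-0.5 -1.1  0.4]
workpiece [(array([ 0.5622, -0.0222,  0.0086]), 0.93)]
jig_home [(array([ 0.5617, -0.0226,  0.0145]), 0.97)]
lever_grip [(array([ 0.5054, -0.0802,  0.0356]), 0.93)]
bush_brass [(array([ 0.5737, -0.0143,  0.0627]), 0.63)]
```

View pics/c6.png

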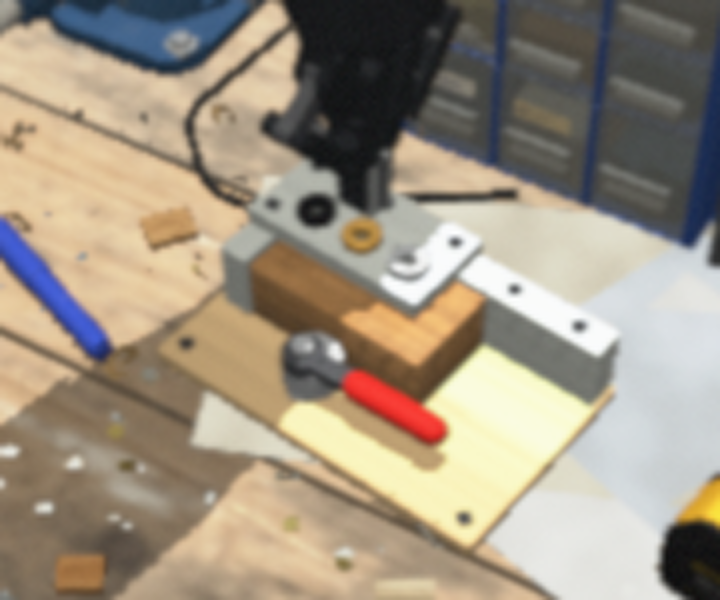

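The scene crop shows the fingertips hovering above the brass bush at about (362,235). The block is flush with the stop and fence, and the lever is clamped. Now I hold still.

move_arm([
  [[0, -1, 0], [0, 0, 0], 1],
  [[0, -1, 0], [0, 0, 0], 1],
  [[0, -1, 0], [0, 0, 0], 1],
  [[0, -1, 0], [0, 0, 0], 1],
  [[0, -1, 0], [0, 0, 0], 1],
])

```text
clock: 13.22
tcp_pos: [0.5724, -0.0167, 0.11]
orientation: [-0.0, 0.751, 0.66, 0.0]
wrist_force: [-0.6, 0.6, 0.1]
finger_gap: 0.0004
grip_force: 0.0
```

move_arm([
  [[0, 0, 0], [0, 0, 0], 1],
  [[0, 0, 0], [0, 0, 0], 1],
  [[0, 0, 0], [0, 0, 0], 1],
  [[0, 0, 0], [0, 0, 0], 1],
  [[0, 0, 0], [0, 0, 0], 1],
])

```text
clock: 13.85
tcp_pos: [0.5724, -0.0167, 0.11]
orientation: [-0.0, 0.751, 0.66, 0.0]
wrist_force: [-0.2, 0.3, 0.8]
finger_gap: 0.0002
grip_force: 0.0
```

move_arm([
  [[0, 0, 0], [0, 0, 0], 1],
  [[0, 0, 0], [0, 0, 0], 1],
  [[0, 0, 0], [0, 0, 0], 1],
  [[0, 0, 0], [0, 0, 0], 1],
  [[0, 0, 0], [0, 0, 0], 1],
])

```text
clock: 14.48
tcp_pos: [0.5724, -0.0167, 0.11]
orientation: [-0.0, 0.751, 0.66, 0.0]
wrist_force: [-0.1, -0.8, -0.1]
finger_gap: -0.0
grip_force: 0.0
```

move_arm([
  [[0, 0, 0], [0, 0, 0], 1],
  [[0, 0, 0], [0, 0, 0], 1],
  [[0, 0, 0], [0, 0, 0], 1],
  [[0, 0, 0], [0, 0, 0], 1],
  [[0, 0, 0], [0, 0, 0], 1],
])

```text
clock: 15.1
tcp_pos: [0.5724, -0.0167, 0.11]
orientation: [-0.0, 0.751, 0.66, 0.0]
wrist_force: [0.1, 0.5, -0.2]
finger_gap: 0.0
grip_force: 0.0
```

```bash
python3 -c "
from h import *
rel(np.array([.5734,-.0166,.109])); print(env.hand_in())"
```

```text
t 15.1 tcp [ 0.5724 -0.0167  0.11  ] jig 24.9 17.1 F [ 0.1  0.5 -0.2] turn [ 0.   -0.    0.03]
[0.3 0.9 1. ]
the job is handed in; nothing more can be done
None
```

I pushed the block home against the stop, swung the lever to its hard stop, and handed the job in at 15.1 s with the fingertips held about 2 cm above the brass bush; the hand-in returned no verdict, and I couldn't measure the clamping force on the fence directly.

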